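Click the extension bar onto the torque transducer's square drive

ROBOT

A 7-joint arm with a two-finger parallel gripper is mounted at the origin on a cart in front of the work surface, level with it; the furniture and walls round the work are solid. World frame = base frame: x ahead of the robot, y to its left, z up, the work surface at z = 0. Lengths are in m, angles in rad, forces in N, time in s.
With the tool pointing down it reaches from about 0.425 to 0.925 m from the base axis. Payload 6.8 kg.
Tool frame: the origin (TCP) lies midway between the tips of the shut fingers; the grasp point (between the pads) lies 19 mm behind it; z points along the fingers, y is the direction in which the jaws open and shut (so a half turn about z gives the same grasp; the last joint's range is limited). The gripper opens to 88 mm and grips with 3 to 60 N. Pads are 20 mm wide; open, the fingers measure 115 mm over their backs; the gripper's body (75 mm by 178 mm) begins 61 mm behind the grasp point.
Start: joints at [-1.382, 0.477, 0.022, 1.555, -0.011, 1.109, -0.083], TCP at [0.197, 0.646, 0.223] pointing down, gripper open.
Joint ranges: [-2.96, 2.96], [-0.34, 2.1], [-1.41, 1.46], [0.24, 2.44], [-1.37, 4.51], [0.17, 1.92], [-2.96, 2.96]. Speed limits (rad/s): [2.39, 2.39, 3.14, 3.14, 3.14, 3.14, 3.14].

INTERFACE

Orientations are given as a unit quaternion [w, x, y, z].
In Python, from plant import * gives the robot as it stands. The module is installed in compiled form; this text tells all that it offers.
- The arm moves only by the tool apply_moves, never from a script. Its argument "steps" is a list that holds one entry, the list of rows, each a list of 6 numbers: the shift along the world's x, y, z in cm, then the turn, a rotation vector about the world's x, y, z in rad. In form: [[[tx, ty, tz, ax, ay, az], ...]]. A call has exactly 10 rows; each row shifts and turns the commanded pose from where the row before left it; what a row does not reach is not made up. A row lasts 1/10 s, in which the tool goes at most 50 mm and 8.59 degrees, less where a joint would pass 70% of its speed; a pose out of reach is approached as far as the arm can. A call with a gripper value outside its range is refused whole. "jaw" is the finger opening in cm, from 0 to 8.78, set as the call begins (left out, the last holds). The fingers move at their own pace and stop on an object; the grip force is fixed at half the most. Time passes only in rows, so rows that do not move let the fingers close, or fill a call up. It gives the time, the measured TCP pose, the force and the opening at its end, in the units of the state.
- state(): the state, without advancing time (a new reading comes with each control period).
- get_image(name): name is "side" or "top" or "wrist"; returns a dict with "color" (400x640x3 uint8, red, green, blue), "fx", "fy", "cx", "cy" (pixels), "D" ([k1, k2, p1, p2, k3] as OpenCV has them; the pictures are not rectified), "world_to_cam" (4x4, takes a point from world to camera coordinates); the wrist camera has in their place "T_tool_cam" (4x4, takes a point from camera to tool coordinates, whose origin is the TCP and whose axes are the flange's). Camera axes: x right, y up, looking along -z (the intrinsics and any distortion apply to the point x, -y, -z); pixel columns grow to the right and rows downward; lengths in m; the calibration is good to about 2 mm. A picture is of the moment at which its call begins: read the wrist's pose just before it. There is no depth.
- hand_in(): hands the job in, once; it reports no verdict.
The state is a dict: "t": time; "q": joint angles; "joint_velocities": joint speeds; "tau": joint torques, N m; "ee_pos": TCP position; "orientation": TCP orientation; "contact_force": force on the tool from outside, world axes, zero at the start; "moment": the same for the moment, N m; "width": finger opening in m.
Only numpy, scipy, OpenCV 4.12 (cv2) and the standard library are available. Lean on these libraries where they do the work, as an engineer would, in place of code of your own. Each camera call takes 0.05 s, during which the arm holds its last target.

TASK

Get the torque transducer ready for a check: take the extension bar (the steel piece with a round collar below and a square shank above), and push it down onto the transducer's upright square drive until the spring ball has clicked in and the collar sits fully home on the shoulder. Then let go, and leave the hexagon socket standing where it is.

Things in the scene. Friction and masses are not known exactly. Their poses are not given: they have to be found in the camera images.
- extension_bar: Steel extension bar standing upright, loose, 0.3 kg, 100 mm tall: round collar 44 mm wide to z 41, cone to z 48, then square shank 19 mm wide. Origin: centre of its underside; z up; x, y square to the shank's flats. In the underside a square bore, parallel to the flats: 20.8 mm wide, 36 deep, lead-in 26 mm wide at the mouth, ball dimples in all four sides (any quarter turn fits).
- transducer: Torque transducer, fixed: foot plate 78 x 124 mm, block, round turret 56 mm wide with its flat top (shoulder) at z 48. On it stands a square drive 19 mm wide, straight to z 74, tapering to a 7 mm tip at z 82. Origin: on the worktop, on the drive's axis; z up; x, y square to the drive's sides; cable connector at +x. Bar fully home: its origin on this axis at z 48.
- ball (a joint): Spring ball, 12 mm wide, 4 mm proud of the drive's -x side, 11 mm above the shoulder. 0 = out, up to 0.005 m = pressed in. Its spring gives 7 N out, 12 N at 3 mm; pushing the bar over it takes about 10 to 15 N. It is pressed in while the bar's underside is about 14 to 4 mm above the shoulder; lower, it springs back out into the dimple.
- hex_socket: Steel hexagon socket standing upright, loose, 44 mm wide, 61 mm tall, six-sided hole in its top, no shank. Not to be used. Origin: centre of its underside, z up.
Things that resemble listed ones, but are neither listed nor needed, are in the scene too. What is shaped like the extension_bar but red is not meant.

How it is judged:
By the outcome, as a careful person would: the job done as asked, in the order asked, and still so for the second after the job is handed in, with the robot touching nothing.
It also fails if it takes over 38 s, if anything falls off the work surface, if the arm or the gripper's body presses on something with over 40 N, if the wrist force passes 120 N, or if a joint passes its speed limit or range.

## Working session

There is one attempt and no reset: what is moved stays moved. The work goes in short steps, Python scripts to look and compute and a tool call to move; the robot and the scene stay as the last step left them, time stands still between calls to the robot, and variables do not carry over. Pictures are saved under pics/ and viewed, and the job is handed in when it is done.

Besides the shell and the picture viewer there is one more tool, called after ">>>" as name([rows], argument=value, ...), one row to a line, values as JSON. apply_moves: Moves the arm, as the interface text tells. Its arguments: {"type":"object","properties":{"steps":{"type":"array"},"jaw":{"type":"number"}},"required":["steps"]}

```bash
mkdir -p pics; cat > h.py <<'E'
from plant import *
import numpy as np, cv2
def save(n,im): cv2.imwrite('pics/'+n+'.png',cv2.cvtColor(im,cv2.COLOR_RGB2BGR))
E
python3 - <<'E'
from h import *
import pickle
s=state();print(s)
d={}
for n in ['side','top']:
    d[n]=get_image(n); save(n+'0',d[n]['color']); print(n,{k:v for k,v in d[n].items() if k!='color'})
pickle.dump(d,open('im0.pkl','wb'))
E
```

```text
{'t': 0.0, 'q': array([-1.38207271,  0.47775817,  0.02236385,  1.55642869, -0.01150418,
        1.10932922, -0.08313575]), 'joint_velocities': array([-0.00133083,  0.00037933, -0.00126863,  0.00096455, -0.00079782,
       -0.00189465,  0.00065132]), 'tau': array([-3.14129911e-04, -5.82851565e+01,  1.53431766e+00, -2.72633171e+01,
       -5.44106599e-02,  1.67216890e-02,  1.40536863e-04]), 'ee_pos': array([0.19727862, 0.6448975 , 0.22171994]), 'orientation': array([-6.33468564e-05,  1.47885927e-01,  9.89004018e-01, -8.95230897e-04]), 'contact_force': array([ 0.19479641, -0.46309248,  0.22919357]), 'moment': array([-0.02338389, -0.01203892,  0.01692815]), 'width': 0.08794749654720867}
side {'fx': 390.93218350652313, 'fy': 390.93218350652313, 'cx': 320.0430437983603, 'cy': 193.33019257543606, 'D': array([-0.01720615,  0.        ,  0.        ,  0.        ,  0.        ]), 'world_to_cam': array([[-0.99469872, -0.10187696,  0.01398344,  0.56491637],
       [ 0.07519217, -0.62781931,  0.77471869,  0.02498775],
       [-0.07014692,  0.77166314,  0.63215142, -1.00530008],
       [ 0.        ,  0.        ,  0.        ,  1.        ]])}
top {'fx': 460.2656166279735, 'fy': 460.2656166279735, 'cx': 321.4026396035506, 'cy': 200.0062328442163, 'D': array([-0.13752751,  0.        ,  0.        ,  0.        ,  0.        ]), 'world_to_cam': array([[ 6.24040410e-02, -9.98050689e-01,  7.46801122e-04,
         1.69648307e-01],
       [ 9.76380938e-01,  6.12041637e-02,  2.07205972e-01,
        -5.67729479e-01],
       [-2.06847770e-01, -1.22013276e-02,  9.78297055e-01,
        -8.14014534e-01],
       [ 0.00000000e+00,  0.00000000e+00,  0.00000000e+00,
         1.00000000e+00]])}
```

View pics/side0.png

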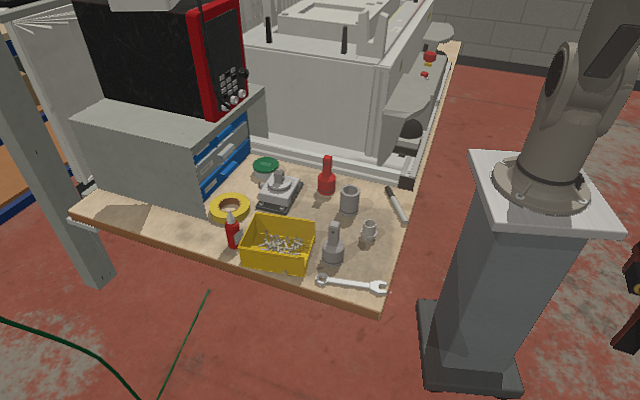

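View pics/top0.png

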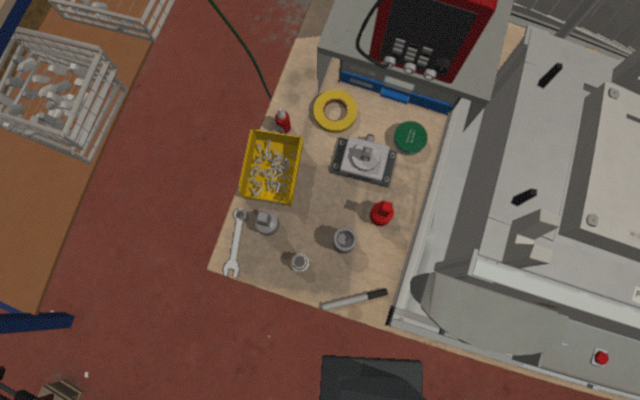

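```bash
python3 - <<'E'
from h import *
import pickle
d=pickle.load(open('im0.pkl','rb'))
t=d['top']['color'];s=d['side']['color']
r=lambda im,x,y,w,h,k:cv2.resize(im[y:y+h,x:x+w],None,fx=k,fy=k,interpolation=cv2.INTER_CUBIC)
save('topbar',np.hstack([r(t,240,185,60,60,6.5),r(t,325,120,60,60,6.5)]))
save('sidebar',np.hstack([r(s,300,210,60,60,6.5),r(s,250,160,60,60,6.5)]))
E
```

```text
(no output)
```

View pics/topbar.png

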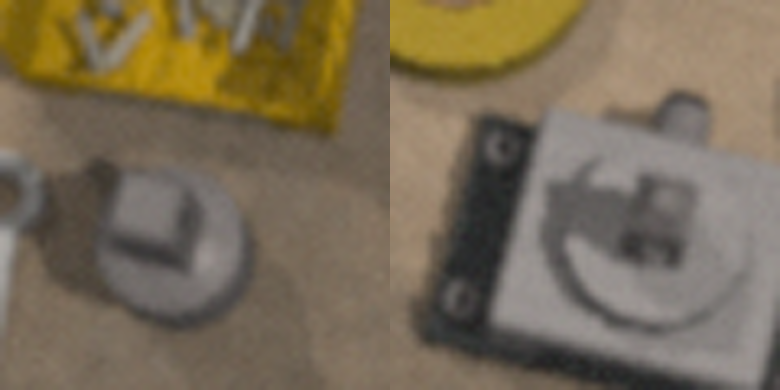

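View pics/sidebar.png

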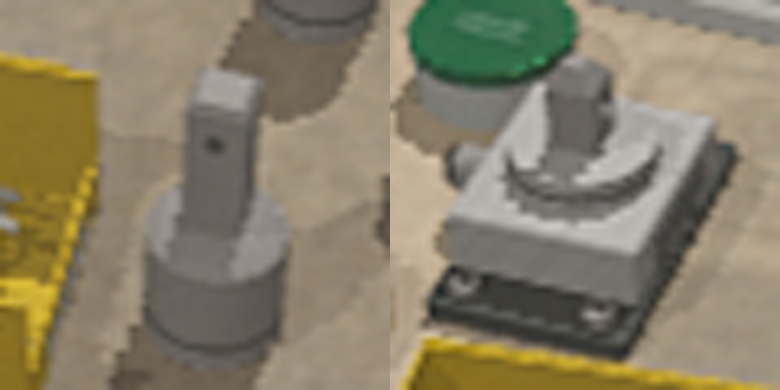

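```bash
cat >> h.py <<'E'
def ray(im,uv,T=None):
    K=np.array([[im['fx'],0,im['cx']],[0,im['fy'],im['cy']],[0,0,1.]])
    p=cv2.undistortPoints(np.array(uv,float).reshape(-1,1,2),K,im['D'].reshape(1,5)).reshape(-1,2)
    if T is None: T=np.linalg.inv(im['world_to_cam'])
    dirs=np.c_[p[:,0],-p[:,1],-np.ones(len(p))]@T[:3,:3].T
    return T[:3,3],dirs
def onz(im,uv,z,T=None):
    o,d=ray(im,uv,T); return o+d*((z-o[2])/d[:,2])[:,None]
def proj(im,P,T=None):
    W=im['world_to_cam'] if T is None else np.linalg.inv(T)
    c=np.asarray(P)@W[:3,:3].T+W[:3,3]
    K=np.array([[im['fx'],0,im['cx']],[0,im['fy'],im['cy']],[0,0,1.]])
    q=np.c_[c[:,0],-c[:,1],-c[:,2]]
    return cv2.projectPoints(q,np.zeros(3),np.zeros(3),K,im['D'].reshape(1,5))[0].reshape(-1,2)
def toolT(s):
    from scipy.spatial.transform import Rotation as R
    w,x,y,z=s['orientation'];T=np.eye(4);T[:3,:3]=R.from_quat([x,y,z,w]).as_matrix();T[:3,3]=s['ee_pos'];return T
E
python3 - <<'E'
from h import *
import pickle
np.set_printoptions(precision=4,suppress=True)
d=pickle.load(open('im0.pkl','rb'));t=d['top'];s=d['side']
f=lambda p,x0,y0:np.array(p)/6.5+[x0-.4,y0-.4]
print('bar collar T',onz(t,f([(173,247)],240,185),.041))
print('bar top cor T',onz(t,f([(120,170),(185,183),(178,247),(108,232)],240,185),.1))
print('bar collar S',onz(s,f([(217,228)],300,210),.041))
print('bar top cor S',onz(s,f([(208,68),(262,80),(250,117),(190,105)],300,210),.1))
g=lambda p:f(np.array(p)-[390,0],325,120)
print('turret T',onz(t,g([(655,245)]),.048),'conn',onz(t,g([(688,110)]),.03))
print('foot T',onz(t,g([(485,118),(425,335)]),.01),'block edge',onz(t,g([(545,108),(490,330)]),.04))
print('drive tip T',onz(t,g([(675,192)]),.082))
g=lambda p:f(np.array(p)-[390,0],250,160)
print('turret S',onz(s,g([(583,155)]),.048),'tip',onz(s,g([(582,75)]),.082))
print('hex',onz(t,[(344,238)],.061),'red',onz(t,[(383,209)],.1),'small',onz(t,[(299,260)],.04))
E
```

```text
bar collar T [[0.509  0.3082 0.041 ]]
bar top cor T [[0.5205 0.317  0.1   ]
 [0.518  0.2987 0.1   ]
 [0.5    0.2991 0.1   ]
 [0.5029 0.3188 0.1   ]]
bar collar S [[0.5107 0.3134 0.041 ]]
bar top cor S [[0.5159 0.3058 0.1   ]
 [0.4999 0.3091 0.1   ]
 [0.5024 0.3248 0.1   ]
 [0.5199 0.3219 0.1   ]]
turret T [[0.6495 0.124  0.048 ]] conn [[0.7   0.114 0.03 ]]
foot T [[0.7004 0.1768 0.01  ]
 [0.6275 0.1917 0.01  ]] block edge [[0.6941 0.1591 0.04  ]
 [0.622  0.1722 0.04  ]]
drive tip T [[0.6553 0.1216 0.082 ]]
turret S [[0.6499 0.1401 0.048 ]] tip [[0.6489 0.138  0.082 ]]
hex [[0.4861 0.1582 0.061 ]] red [[0.5378 0.0923 0.1   ]] small [[0.4416 0.2401 0.04  ]]
```

>>> apply_moves([
  [[3.1, -3.3, 0, 0, 0, 0.014], [3.1, -3.3, 0, 0, 0, 0.014], [3.1, -3.3, 0, 0, 0, 0.014], [3.1, -3.3, 0, 0, 0, 0.014], [3.1, -3.3, 0, 0, 0, 0.014], [3.1, -3.3, 0, 0, 0, 0.014], [3.1, -3.3, 0, 0, 0, 0.014], [3.1, -3.3, 0, 0, 0, 0.014], [3.1, -3.3, 0, 0, 0, 0.014], [3.1, -3.3, 0, 0, 0, 0.014]],
], jaw=8.7)

```text
t: 1.1
ee_pos: [0.5082, 0.3139, 0.2224]
orientation: [-0.0, 0.078, 0.997, -0.0]
contact_force: [0.3, 0.7, 0.2]
width: 0.0869
```

```bash
python3 - <<'E'
from h import *
import pickle
s=state();print(s['ee_pos'],s['orientation'],s['joint_velocities'])
w=get_image('wrist');w['s']=s;pickle.dump(w,open('w1.pkl','wb'));print(w['T_tool_cam'],w['fx'],w['cx'],w['cy'],w['D']);save('w1',w['color'])
E
```

```text
[0.50819991 0.31387414 0.22240221] [-2.20015724e-04  7.79724426e-02  9.96955480e-01 -1.43467235e-04] [ 0.65251263  0.12667129  0.15173868 -0.17405897 -0.07479076  0.04865399
  0.95997717]
[[ 4.90361766e-04  9.60247753e-01  2.79148728e-01  7.64453838e-02]
 [ 9.99999731e-01 -3.18486589e-04 -6.61065530e-04 -2.83352841e-04]
 [-5.45881563e-04  2.79148977e-01 -9.60247651e-01 -1.62071265e-01]
 [ 0.00000000e+00  0.00000000e+00  0.00000000e+00  1.00000000e+00]] 277.8698474754266 322.3244221613336 198.00269290590893 [-0.0044391  0.         0.         0.         0.       ]
```

View pics/w1.png

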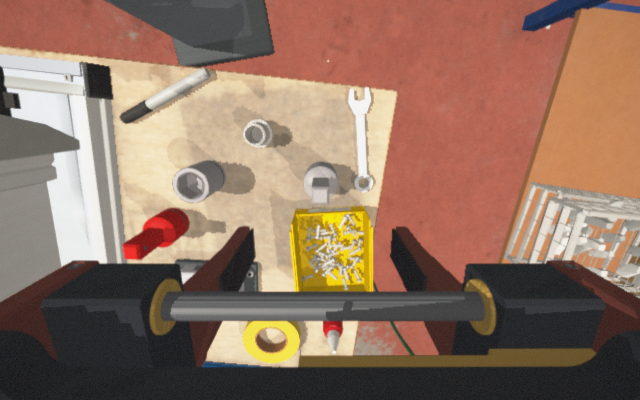

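>>> apply_moves([
  [[0, 0, -1, 0, 0, 0], [0, 0, -1, 0, 0, 0], [0, 0, -1, 0, 0, 0], [0, 0, -1, 0, 0, 0], [0, 0, 0, 0, 0, 0], [0, 0, 0, 0, 0, 0], [0, 0, 0, 0, 0, 0], [0, 0, 0, 0, 0, 0], [0, 0, 0, 0, 0, 0], [0, 0, 0, 0, 0, 0]],
])

```text
t: 2.15
ee_pos: [0.5075, 0.3156, 0.183]
orientation: [0.0, 0.078, 0.997, 0.0]
contact_force: [-0.0, -0.4, 0.8]
width: 0.0871
```

```bash
python3 - <<'E'
from h import *
import pickle
s=state();print(s['ee_pos'],s['orientation'],s['joint_velocities'])
w=get_image('wrist');w['s']=s;pickle.dump(w,open('w2.pkl','wb'));save('w2',w['color'])
t=w['color'];x,y=270,120
save('w2c',cv2.resize(t[y:y+100,x:x+100],None,fx=6,fy=6,interpolation=cv2.INTER_CUBIC))
E
```

```text
[0.50754562 0.31558929 0.18296488] [1.76615570e-04 7.83588440e-02 9.96925183e-01 1.97984030e-04] [ 1.86828832e-03  1.84451119e-03  4.49873905e-04 -3.25304032e-04
 -7.77044607e-04 -1.75897439e-03 -6.61294465e-05]
```

View pics/w2.png

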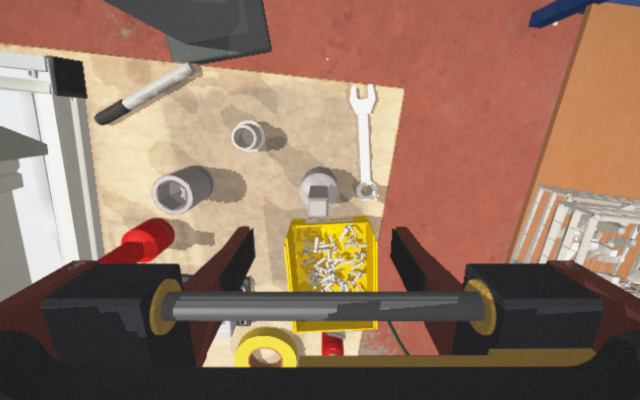

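View pics/w2c.png

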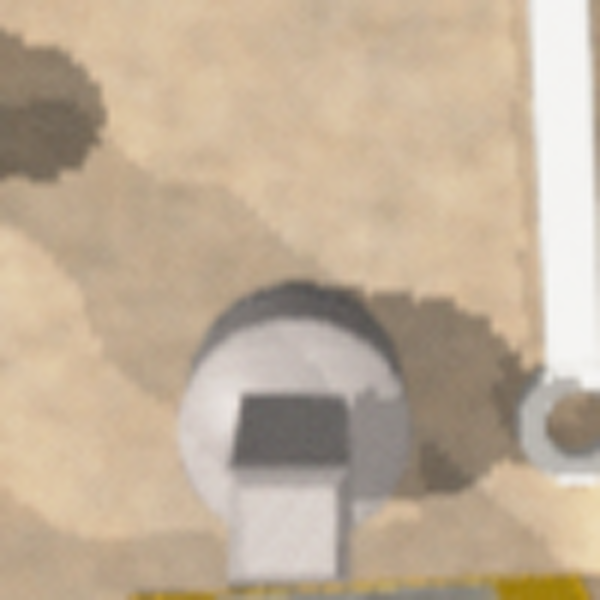

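```bash
python3 - <<'E'
from h import *
import pickle
np.set_printoptions(precision=4,suppress=True)
w=pickle.load(open('w2.pkl','rb'));T=toolT(w['s'])@w['T_tool_cam']
f=lambda p:np.array(p)/6+[270-.42,120-.42]
c=onz(w,f([(236,485),(341,485),(338,583),(229,583)]),.1,T);print(c,c.mean(0))
e=c[1]-c[0];print('yaw',np.degrees(np.arctan2(e[1],e[0])), np.degrees(np.arctan2(*(c[2]-c[3])[[1,0]])))
c=onz(w,f([(178,420),(410,420),(295,318)]),.041,T);print(c,(c[0]+c[1])/2)
# overlay model
for (x,y,yaw) in [(.509,.311,-10)]:
    pass
E
```

```text
[[0.5028 0.3038 0.1   ]
 [0.5053 0.3197 0.1   ]
 [0.521  0.3168 0.1   ]
 [0.5183 0.3    0.1   ]] [0.5118 0.3101 0.1   ]
yaw 81.02302683628169 81.02005065414473
[[0.5055 0.2895 0.041 ]
 [0.5123 0.3326 0.041 ]
 [0.4897 0.3144 0.041 ]] [0.5089 0.3111 0.041 ]
```

>>> apply_moves([
  [[0.35, -0.5, -0.5, 0, 0, 0], [0, 0, -2, 0, 0, 0], [0, 0, -2, 0, 0, 0], [0, 0, -2, 0, 0, 0], [0, 0, -2, 0, 0, 0], [0, 0, -2, 0, 0, 0], [0, 0, -1.5, 0, 0, 0], [0, 0, -0.6, 0, 0, 0], [0, 0, 0, 0, 0, 0], [0, 0, 0, 0, 0, 0]],
])

```text
t: 3.2
ee_pos: [0.5114, 0.3107, 0.0573]
orientation: [0.0, 0.078, 0.997, 0.0]
contact_force: [-0.1, 0.1, -0.1]
width: 0.0867
```

```bash
python3 - <<'E'
from h import *
s=state();print(s['ee_pos'],s['contact_force'])
a=get_image('side')['color'][190:290,270:400];save('s2',cv2.resize(a,None,fx=6,fy=6,interpolation=cv2.INTER_CUBIC))
E
```

```text
[0.51143053 0.31070041 0.05726332] [-0.09799629  0.13715774 -0.06079977]
```

View pics/s2.png

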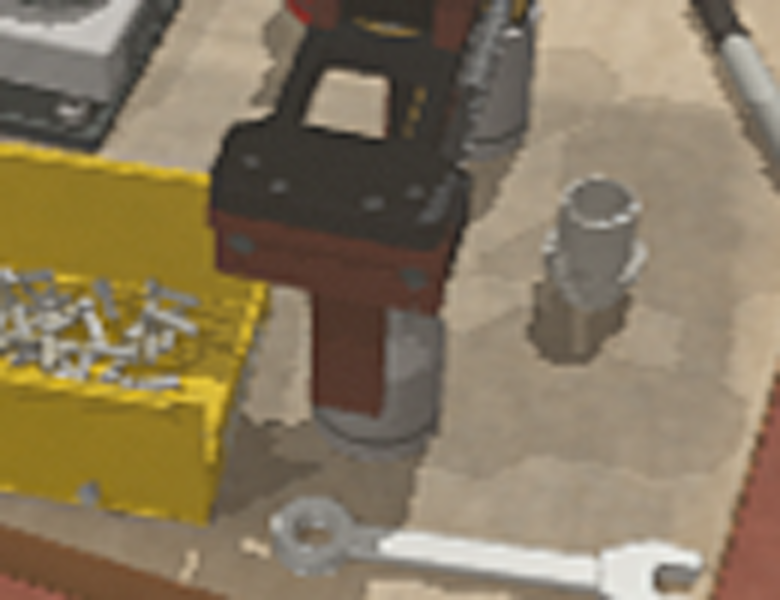

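>>> apply_moves([
  [[0, 0, 0, 0, 0, 0], [0, 0, 0, 0, 0, 0], [0, 0, 0, 0, 0, 0], [0, 0, 0, 0, 0, 0], [0, 0, 0, 0, 0, 0], [0, 0, 0, 0, 0, 0], [0, 0, 0, 0, 0, 0], [0, 0, 0, 0, 0, 0], [0, 0, 0, 0, 0, 0], [0, 0, 0, 0, 0, 0]],
], jaw=0)

```text
t: 4.25
ee_pos: [0.5109, 0.3105, 0.0566]
orientation: [-0.0, 0.078, 0.997, 0.0]
contact_force: [0.5, 0.8, 0.1]
width: 0.0186
```

>>> apply_moves([
  [[0, 0, 1, 0, 0, 0], [0, 0, 3, 0, 0, 0], [0, 0, 4, 0, 0, 0], [0, 0, 4, 0, 0, 0], [2.5, -3, 2, 0, 0, 0], [2.6, -3, 2, 0, 0, 0], [2.6, -3, 2, 0, 0, 0], [2.6, -3, 2, 0, 0, 0], [2.6, -3, 1, 0, 0, 0], [2.5, -3, 0, 0, 0, 0]],
])

```text
t: 5.25
ee_pos: [0.6664, 0.1292, 0.2693]
orientation: [0.001, 0.078, 0.997, 0.001]
contact_force: [0.5, -0.2, -2.8]
width: 0.0185
```

>>> apply_moves([
  [[0, 0, 0, 0, 0, 0], [0, 0, 0, 0, 0, 0], [0, 0, 0, 0, 0, 0], [0, 0, 0, 0, 0, 0], [0, 0, 0, 0, 0, 0], [0, 0, 0, 0, 0, 0], [0, 0, 0, 0, 0, 0], [0, 0, 0, 0, 0, 0], [0, 0, 0, 0, 0, 0], [0, 0, 0, 0, 0, 0]],
])

```text
t: 6.25
ee_pos: [0.6649, 0.1305, 0.2667]
orientation: [-0.0, 0.078, 0.997, 0.0]
contact_force: [0.2, 1.1, -2.3]
width: 0.0187
```

```bash
python3 - <<'E'
from h import *
import pickle
s=state();print(s['ee_pos'],s['orientation'],s['contact_force'],s['width'])
w=get_image('wrist');w['s']=s;pickle.dump(w,open('w3.pkl','wb'));save('w3',w['color'])
t=w['color'];x,y=260,130
save('w3c',cv2.resize(t[y:y+120,x:x+130],None,fx=5,fy=5,interpolation=cv2.INTER_CUBIC))
a=get_image('side');pickle.dump(a,open('s3.pkl','wb'));save('s3',a['color'])
E
```

```text
[0.66488481 0.1304664  0.26666169] [-3.13932159e-05  7.83740591e-02  9.96924022e-01  1.25409283e-05] [ 0.16058374  1.11151043 -2.30308751] 0.01867488240322791
```

View pics/w3.png

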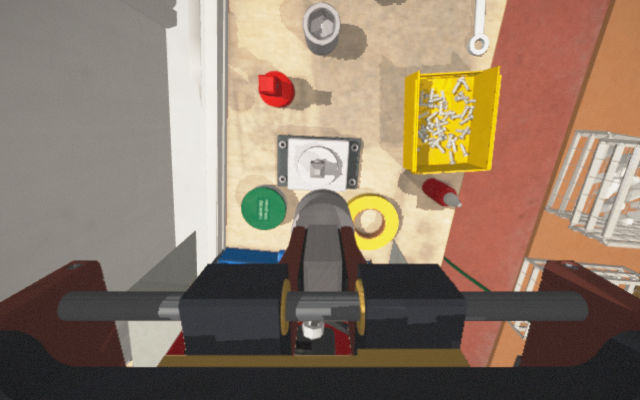

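View pics/w3c.png

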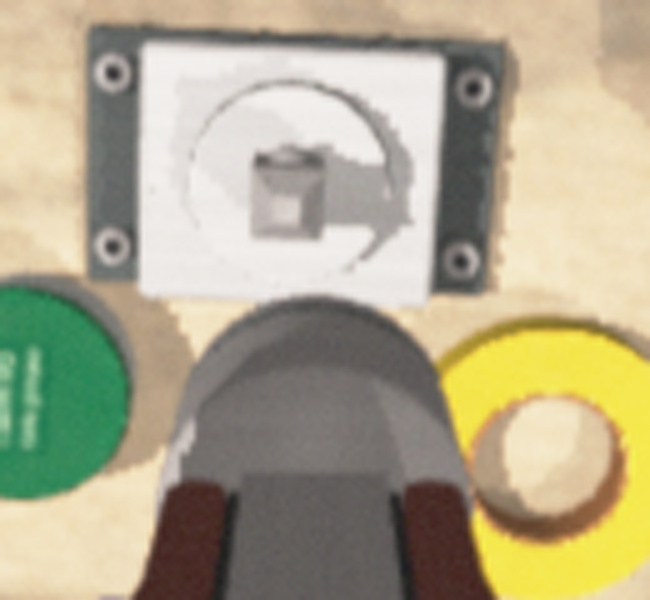

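View pics/s3.png

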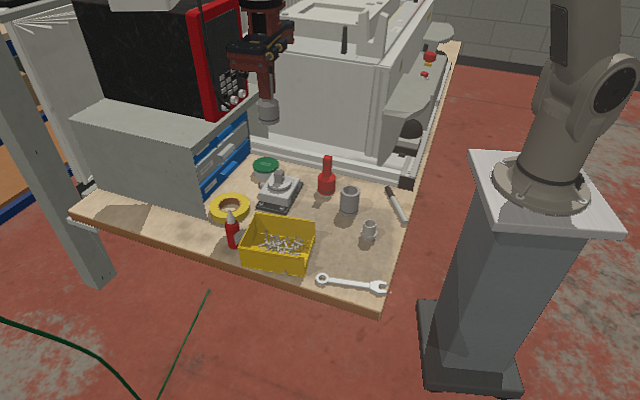

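```bash
python3 - <<'E'
from h import *
import pickle
np.set_printoptions(precision=4,suppress=True)
w=pickle.load(open('w3.pkl','rb'));T=toolT(w['s'])@w['T_tool_cam']
f=lambda p:np.array(p)/5+[260-.4,130-.4]
print('tip',onz(w,f([(286,210)]),.082,T))
c=onz(w,f([(250,163),(327,163),(325,240),(249,241)]),.074,T);print('sq',c,c.mean(0))
c=onz(w,f([(186,180),(395,180),(290,78)]),.048,T);print('tur',c,(c[0]+c[1])/2, c[2]+.028*np.array([np.cos(np.radians(-10)),np.sin(np.radians(-10)),0]))
b=onz(w,f([(113,72),(473,88),(460,262),(112,247)]),.012,T);print('bolts',b,b.mean(0))
c=onz(w,f([(88,27),(503,42),(487,292),(88,278)]),.01,T);print('foot',c,c.mean(0))
for q in (b,c):
  for i,j in ((0,1),(3,2),(0,3),(1,2)):
    e=q[j]-q[i];print(np.degrees(np.arctan2(e[1],e[0])),np.linalg.norm(e))
E
```

```text
tip [[0.6535 0.1251 0.082 ]]
sq [[0.6415 0.1176 0.074 ]
 [0.6446 0.1371 0.074 ]
 [0.6644 0.1335 0.074 ]
 [0.6615 0.1139 0.074 ]] [0.653  0.1255 0.074 ]
tur [[0.6472 0.0976 0.048 ]
 [0.6562 0.1545 0.048 ]
 [0.6242 0.1304 0.048 ]] [0.6517 0.1261 0.048 ] [0.6518 0.1255 0.048 ]
bolts [[0.6176 0.0778 0.012 ]
 [0.6389 0.1824 0.012 ]
 [0.6907 0.1719 0.012 ]
 [0.6695 0.0672 0.012 ]] [0.6542 0.1248 0.012 ]
foot [[0.6038 0.0728 0.01  ]
 [0.6271 0.193  0.01  ]
 [0.702  0.1791 0.01  ]
 [0.6783 0.0576 0.01  ]] [0.6528 0.1256 0.01  ]
78.51965390363796 0.10671380868550702
78.50528577865884 0.10683410057855854
-11.592055600181917 0.052900224681331896
-11.461781417659328 0.05292691781755731
79.00777309392396 0.1224769193815399
78.96103870008426 0.12382339098279505
-11.546264394351446 0.07604908292246215
-10.532447008107777 0.07614897818411454
```

```bash
python3 - <<'E'
from h import *
import pickle
np.set_printoptions(precision=4,suppress=True)
w=pickle.load(open('w3.pkl','rb'));T=toolT(w['s'])@w['T_tool_cam'];tw=toolT(w['s'])
f=lambda p:np.array(p)/5+[260-.4,130-.4]
Ti=np.linalg.inv(tw)
p=onz(w,f([(314,297)]),.2101,T);print('near rim in tool',(Ti@np.r_[p[0],1])[:3])
# model projection overlay with several x offsets
im=cv2.resize(w['color'][130:250,260:390],None,fx=5,fy=5,interpolation=cv2.INTER_CUBIC)
a=np.linspace(0,2*np.pi,120)
for dx,col in ((0,(0,255,0)),(-.003,(255,0,0)),(.003,(0,0,255))):
  for z in (0.0566,.0156):
    P=np.c_[dx+.022*np.cos(a),.022*np.sin(a),np.full(120,z)]
    Pw=P@tw[:3,:3].T+tw[:3,3]
    q=(proj(w,Pw,T)-[260-.4,130-.4])*5
    cv2.polylines(im,[q.astype(np.int32)],True,col,1)
yaw=np.radians(-11.3);c,s_=np.cos(yaw),np.sin(yaw)
for z,r in ((.048,.028),):
    P=np.c_[.6533+r*np.cos(a),.1253+r*np.sin(a),np.full(120,z)]
    cv2.polylines(im,[((proj(w,P,T)-[259.6,129.6])*5).astype(np.int32)],True,(0,255,0),1)
for z,h in ((.048,.0095),(.074,.0095),(.082,.0035)):
    S=np.array([[1,1],[1,-1],[-1,-1],[-1,1]])*h
    P=np.c_[.6533+c*S[:,0]-s_*S[:,1],.1253+s_*S[:,0]+c*S[:,1],np.full(4,z)]
    cv2.polylines(im,[((proj(w,P,T)-[259.6,129.6])*5).astype(np.int32)],True,(0,255,0),1)
save('ov3',im)
E
```

```text
near rim in tool [ 0.0205 -0.0001  0.0566]
```

View pics/ov3.png

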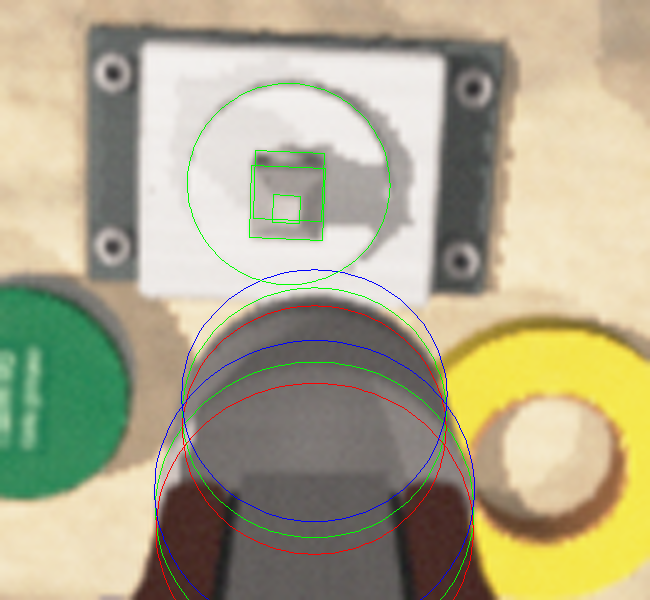

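>>> apply_moves([
  [[-0.24, -0.1, -1.5, 0, 0, -0.01], [-0.25, -0.1, -2, 0, 0, -0.01], [-0.25, -0.1, -2, 0, 0, -0.01], [-0.25, -0.1, -2, 0, 0, -0.01], [-0.25, -0.1, -1.5, 0, 0, 0], [0, 0, -0.7, 0, 0, 0], [0, 0, 0, 0, 0, 0], [0, 0, 0, 0, 0, 0], [0, 0, 0, 0, 0, 0], [0, 0, 0, 0, 0, 0]],
])

```text
t: 7.35
ee_pos: [0.6531, 0.1256, 0.1706]
orientation: [0.001, 0.098, 0.995, 0.0]
contact_force: [0.0, -0.3, -1.3]
width: 0.019
```

```bash
cat > look.py <<'E'
from h import *
import pickle,sys
np.set_printoptions(precision=4,suppress=True)
tag=sys.argv[1]
s=state();print(s['ee_pos'],s['orientation'],s['contact_force'],s['width'])
tw=toolT(s);a=np.linspace(0,2*np.pi,120)
out=[]
bo=np.array([float(sys.argv[2]),float(sys.argv[3])]) if len(sys.argv)>3 else np.array([-.0008,0])
for n,(x0,y0,W,H,k) in {'side':(240,100,70,110,5),'top':(310,110,80,110,5)}.items():
    w=get_image(n)
    im=cv2.resize(w['color'][y0:y0+H,x0:x0+W],None,fx=k,fy=k,interpolation=cv2.INTER_CUBIC);raw=im.copy()
    def pl(P,col): cv2.polylines(im,[((proj(w,P)-[x0-.4,y0-.4])*k).astype(np.int32)],True,col,1)
    for z in (0.0566,.0156):
        P=np.c_[bo[0]+.022*np.cos(a),bo[1]+.022*np.sin(a),np.full(120,z)]
        pl(P@tw[:3,:3].T+tw[:3,3],(255,0,0))
    yaw=np.radians(-11.3);c,s_=np.cos(yaw),np.sin(yaw)
    pl(np.c_[.6533+.028*np.cos(a),.1253+.028*np.sin(a),np.full(120,.048)],(0,255,0))
    for z,h in ((.048,.0095),(.074,.0095),(.082,.0035)):
        S=np.array([[1,1],[1,-1],[-1,-1],[-1,1]])*h
        pl(np.c_[.6533+c*S[:,0]-s_*S[:,1],.1253+s_*S[:,0]+c*S[:,1],np.full(4,z)],(0,255,0))
    out.append(np.hstack([raw,im]) if n=='side' else np.hstack([raw,im]))
save('look_%s_s'%tag,out[0]);save('look_%s_t'%tag,out[1])
E
python3 look.py a
```

```text
[0.6531 0.1256 0.1706] [0.0007 0.0983 0.9952 0.0003] [ 0.0291 -0.2537 -1.3469] 0.018967451352680176
```

View pics/look_a_s.png

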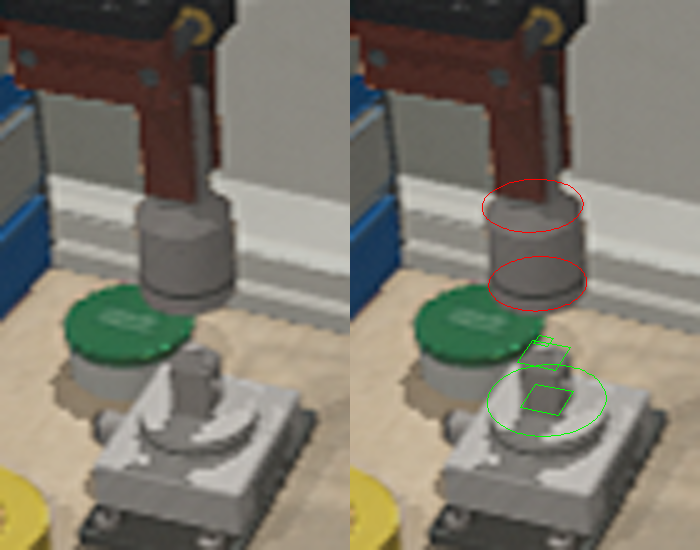

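View pics/look_a_t.png

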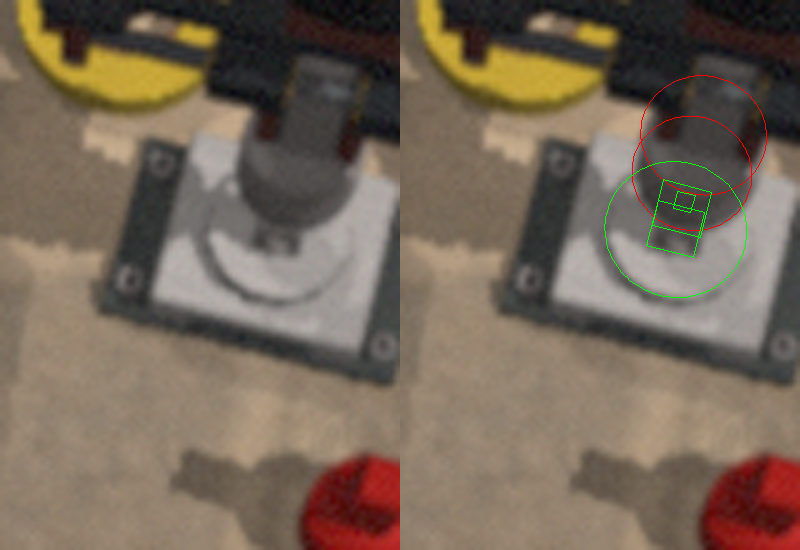

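```bash
cat > ov0.py <<'E'
from h import *
import pickle
d=pickle.load(open('im0.pkl','rb'));a=np.linspace(0,2*np.pi,200)
S=np.array([[1,1],[1,-1],[-1,-1],[-1,1]])
def sq(x,y,h,z,yaw,hy=None):
    c,s=np.cos(np.radians(yaw)),np.sin(np.radians(yaw));Q=S*[h,hy or h]
    return np.c_[x+c*Q[:,0]-s*Q[:,1],y+s*Q[:,0]+c*Q[:,1],np.full(4,z)]
ci=lambda x,y,r,z:np.c_[x+r*np.cos(a),y+r*np.sin(a),np.full(200,z)]
for n,rg in {'top':[(240,190,50,60),(325,125,75,60)],'side':[(305,210,50,70),(250,160,60,60)]}.items():
    w=d[n]
    for i,(x0,y0,W,H) in enumerate(rg):
        k=8
        im=cv2.resize(w['color'][y0:y0+H,x0:x0+W],None,fx=k,fy=k,interpolation=cv2.INTER_LINEAR)
        pl=lambda P:cv2.polylines(im,[((proj(w,P)-[x0-.44,y0-.44])*k).astype(np.int32)],True,(0,255,0),1)
        if i==0:
            x,y=.5117,.3104
            pl(ci(x,y,.022,0));pl(ci(x,y,.022,.041));pl(sq(x,y,.0095,.1,-9))
        else:
            x,y=.6533,.1253
            pl(ci(x,y,.028,.048));pl(sq(x,y,.0095,.074,-11.3));pl(sq(x,y,.0035,.082,-11.3));pl(sq(x,y,.039,0,-11.3,.062))
        save('ov0_%s%d'%(n,i),im)
E
python3 ov0.py; cd pics; python3 - <<'E'
import cv2,numpy as np
for n in('top','side'):
    A=[cv2.imread(f'ov0_{n}{i}.png') for i in(0,1)]
    h=max(x.shape[0] for x in A)
    A=[cv2.copyMakeBorder(x,0,h-x.shape[0],0,0,0) for x in A]
    o=np.hstack(A);print(o.shape);cv2.imwrite(f'ov0_{n}.png',o[:, :1000] if o.shape[1]<=800 else cv2.resize(o,None,fx=800/o.shape[1],fy=800/o.shape[1]))
E
```

```text
(480, 1000, 3)
(560, 880, 3)
```

View pics/ov0_top.png

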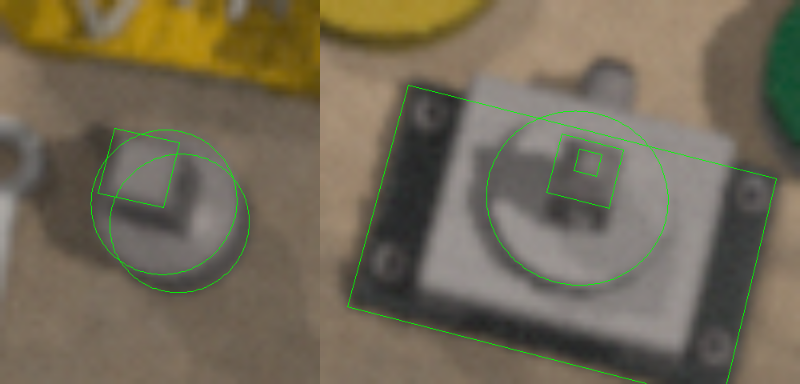

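View pics/ov0_side.png

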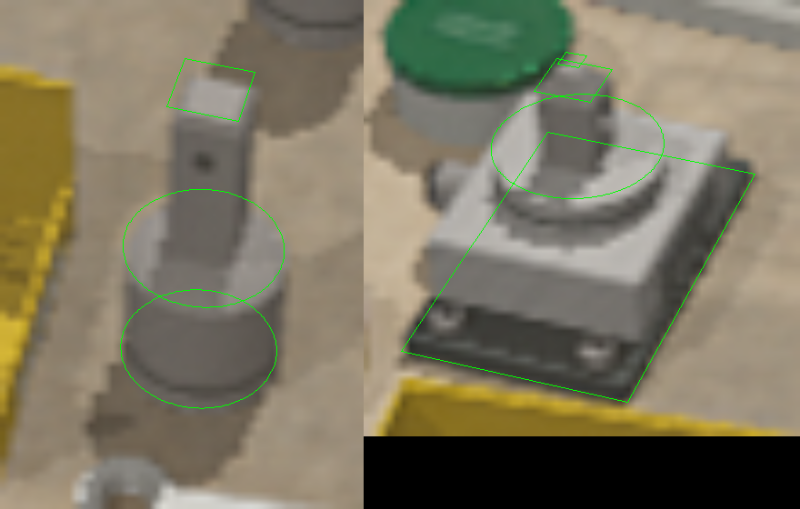

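>>> apply_moves([
  [[0, 0, -0.8, 0, 0, 0], [0, 0, -0.8, 0, 0, 0], [0, 0, -0.8, 0, 0, 0], [0, 0, -0.5, 0, 0, 0], [0, 0, -0.4, 0, 0, 0], [0, 0, -0.3, 0, 0, 0], [0, 0, -0.2, 0, 0, 0], [0, 0, -0.1, 0, 0, 0], [0, 0, 0, 0, 0, 0], [0, 0, 0, 0, 0, 0]],
])

```text
t: 8.45
ee_pos: [0.6527, 0.1255, 0.1309]
orientation: [0.0, 0.098, 0.995, 0.0]
contact_force: [-0.7, -0.0, -2.6]
width: 0.0187
```

```bash
python3 look.py b; python3 -c "
from h import *
print(state()['moment'])"
```

```text
[0.6527 0.1255 0.1309] [0.0002 0.0983 0.9952 0.0001] [-0.7446 -0.0187 -2.5509] 0.018673986091486367
[ 0.00562413 -0.01929981 -0.01533771]
```

View pics/look_b_s.png

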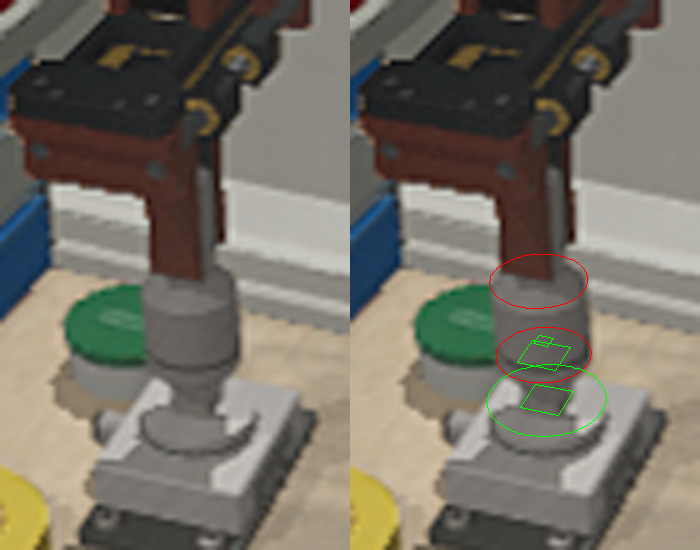

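View pics/look_b_t.png

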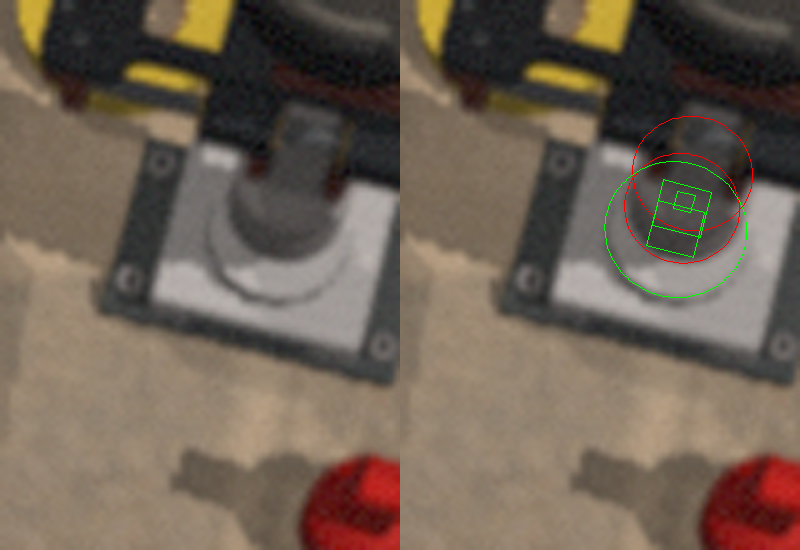

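>>> apply_moves([
  [[0, 0, -0.1, 0, 0, 0], [0, 0, -0.1, 0, 0, 0], [0, 0, -0.1, 0, 0, 0], [0, 0, -0.1, 0, 0, 0], [0, 0, -0.1, 0, 0, 0], [0, 0, -0.1, 0, 0, 0], [0, 0, -0.1, 0, 0, 0], [0, 0, 0, 0, 0, 0], [0, 0, 0, 0, 0, 0], [0, 0, 0, 0, 0, 0]],
])

```text
t: 9.55
ee_pos: [0.6526, 0.1255, 0.1237]
orientation: [0.0, 0.098, 0.995, 0.0]
contact_force: [0.1, -0.3, -2.3]
width: 0.0189
```

>>> apply_moves([
  [[0, 0, -0.1, 0, 0, 0], [0, 0, -0.1, 0, 0, 0], [0, 0, -0.1, 0, 0, 0], [0, 0, -0.1, 0, 0, 0], [0, 0, -0.1, 0, 0, 0], [0, 0, 0, 0, 0, 0], [0, 0, 0, 0, 0, 0], [0, 0, 0, 0, 0, 0], [0, 0, 0, 0, 0, 0], [0, 0, 0, 0, 0, 0]],
])

```text
t: 10.55
ee_pos: [0.6525, 0.1255, 0.1187]
orientation: [0.0, 0.098, 0.995, 0.0]
contact_force: [0.2, 0.2, -2.3]
width: 0.0191
```

>>> apply_moves([
  [[0, 0, -0.1, 0, 0, 0], [0, 0, -0.1, 0, 0, 0], [0, 0, -0.1, 0, 0, 0], [0, 0, -0.1, 0, 0, 0], [0, 0, -0.1, 0, 0, 0], [0, 0, -0.1, 0, 0, 0], [0, 0, 0, 0, 0, 0], [0, 0, 0, 0, 0, 0], [0, 0, 0, 0, 0, 0], [0, 0, 0, 0, 0, 0]],
])

```text
t: 11.55
ee_pos: [0.653, 0.1258, 0.1141]
orientation: [0.001, 0.098, 0.995, 0.0]
contact_force: [-3.2, 0.2, 6.8]
width: 0.0186
```

>>> apply_moves([
  [[0, 0, -0.1, 0, 0, 0], [0, 0, -0.1, 0, 0, 0], [0, 0, -0.1, 0, 0, 0], [0, 0, -0.1, 0, 0, 0], [0, 0, -0.1, 0, 0, 0], [0, 0, -0.1, 0, 0, 0], [0, 0, -0.1, 0, 0, 0], [0, 0, 0, 0, 0, 0], [0, 0, 0, 0, 0, 0], [0, 0, 0, 0, 0, 0]],
])

```text
t: 12.55
ee_pos: [0.6527, 0.1251, 0.1053]
orientation: [0.0, 0.098, 0.995, -0.0]
contact_force: [2.2, 0.2, -4.7]
width: 0.0192
```

>>> apply_moves([
  [[0, 0, -0.05, 0, 0, 0], [0, 0, -0.05, 0, 0, 0], [0, 0, -0.05, 0, 0, 0], [0, 0, -0.05, 0, 0, 0], [0, 0, -0.05, 0, 0, 0], [0, 0, -0.05, 0, 0, 0], [0, 0, 0, 0, 0, 0], [0, 0, 0, 0, 0, 0], [0, 0, 0, 0, 0, 0], [0, 0, 0, 0, 0, 0]],
])

```text
t: 13.55
ee_pos: [0.6528, 0.1253, 0.1046]
orientation: [0.0, 0.098, 0.995, 0.0]
contact_force: [-3.0, -1.6, 12.2]
width: 0.0191
```

```bash
python3 look.py c
```

```text
[0.6528 0.1253 0.1046] [0.0004 0.0984 0.9951 0.0002] [-3.0241 -1.646  12.2372] 0.019115491492716106
```

View pics/look_c_s.png

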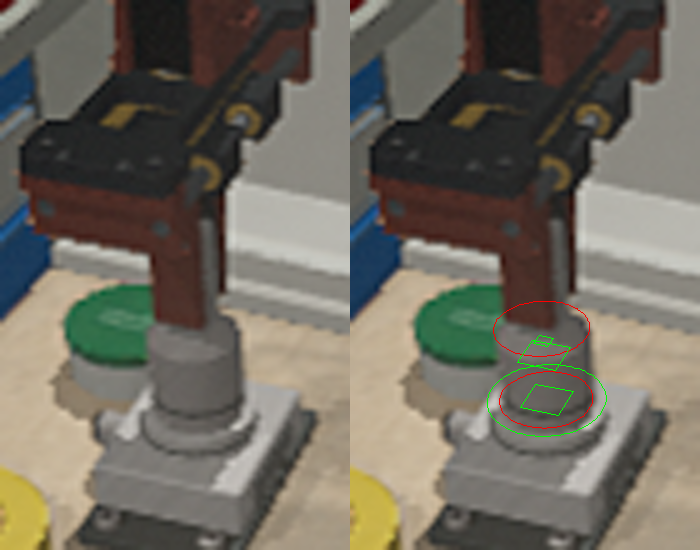

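>>> apply_moves([
  [[0, 0, -0.05, 0, 0, 0], [0, 0, -0.05, 0, 0, 0], [0, 0, -0.05, 0, 0, 0], [0, 0, 0, 0, 0, 0], [0, 0, 0, 0, 0, 0], [0, 0, 0, 0, 0, 0], [0, 0, 0, 0, 0, 0], [0, 0, 0, 0, 0, 0], [0, 0, 0, 0, 0, 0], [0, 0, 0, 0, 0, 0]],
])

```text
t: 14.65
ee_pos: [0.6529, 0.1253, 0.1046]
orientation: [0.0, 0.098, 0.995, 0.0]
contact_force: [-6.4, -2.2, 21.1]
width: 0.0186
```

>>> apply_moves([
  [[0, 0, 0.05, 0, 0, 0], [0, 0, 0.05, 0, 0, 0], [0, 0, 0.05, 0, 0, 0], [0, 0, 0.05, 0, 0, 0], [0, 0, 0.05, 0, 0, 0], [0, 0, 0, 0, 0, 0], [0, 0, 0, 0, 0, 0], [0, 0, 0, 0, 0, 0], [0, 0, 0, 0, 0, 0], [0, 0, 0, 0, 0, 0]],
])

```text
t: 15.65
ee_pos: [0.6528, 0.1253, 0.1046]
orientation: [0.0, 0.098, 0.995, 0.0]
contact_force: [-1.9, -2.5, 7.4]
width: 0.0189
```

>>> apply_moves([
  [[0, 0, 0, 0, 0, 0], [0, 0, 0, 0, 0, 0], [0, 0, 0, 0, 0, 0], [0, 0, 0, 0, 0, 0], [0, 0, 0, 0, 0, 0], [0, 0, 0, 0, 0, 0], [0, 0, 0, 0, 0, 0], [0, 0, 0, 0, 0, 0], [0, 0, 0, 0, 0, 0], [0, 0, 0, 0, 0, 0]],
], jaw=7)

```text
t: 16.65
ee_pos: [0.6525, 0.1255, 0.1037]
orientation: [0.0, 0.098, 0.995, 0.0]
contact_force: [0.7, -0.7, 0.5]
width: 0.0701
```

>>> apply_moves([
  [[0, 0, 0.5, 0, 0, 0], [0, 0, 1.5, 0, 0, 0], [0, 0, 2, 0, 0, 0], [0, 0, 2, 0, 0, 0], [0, 0, 2, 0, 0, 0], [0, 0, 2, 0, 0, 0], [0, 0, 2, 0, 0, 0], [0, 0, 1, 0, 0, 0], [0, 0, 0, 0, 0, 0], [0, 0, 0, 0, 0, 0]],
])

```text
t: 17.65
ee_pos: [0.6522, 0.1255, 0.2334]
orientation: [-0.0, 0.098, 0.995, -0.0]
contact_force: [-0.6, 0.5, -0.4]
width: 0.0697
```

```bash
python3 look.py d; python3 - <<'E'
from h import *
s=state();w=get_image('wrist');save('wd',w['color']);save('td',get_image('top')['color'])
E
```

```text
[0.6522 0.1255 0.2334] [-0.0002  0.0982  0.9952 -0.    ] [-0.635   0.5385 -0.4495] 0.06972030678916875
```

View pics/look_d_s.png

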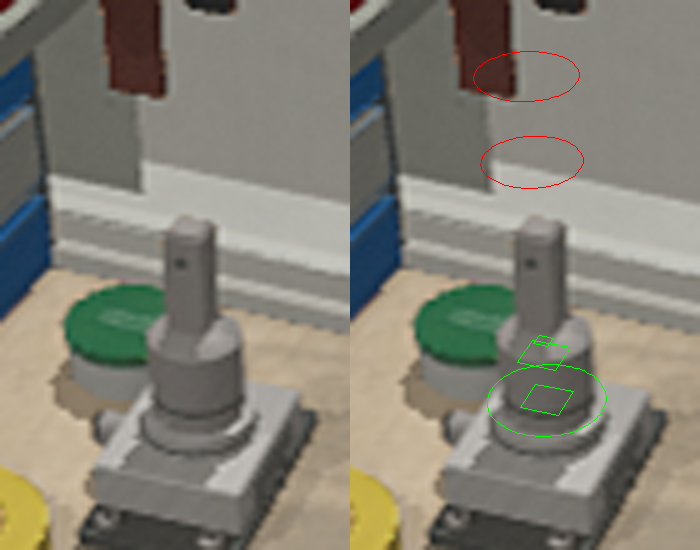

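View pics/wd.png

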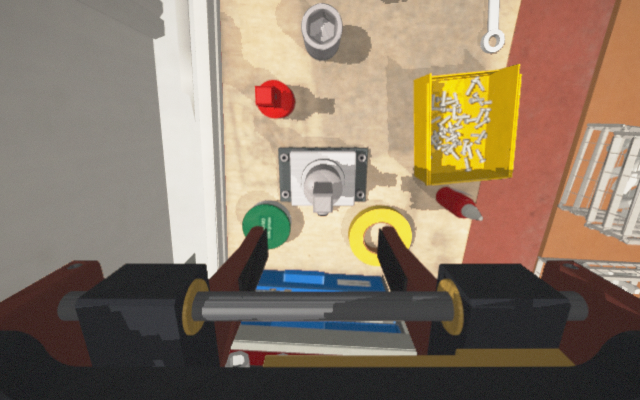

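View pics/td.png

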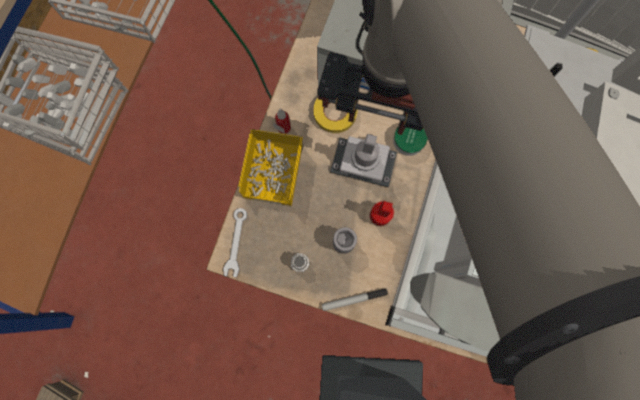

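The bar stands upright on the turret at side-crop (195,330). Its collar is where it was while I was pressing it, and the gripper is clear. The hexagon socket is still at (344,240) in the top view.

```bash
python3 -c "
from plant import *
print(hand_in())"
```

```text
the job is handed in; nothing more can be done
None
```

The extension bar is on the transducer's square drive, with the ball clicked in and the collar home on the shoulder. I handed the job in at about 18 s of the 38 s allowed; no verdict was given.

- **Fit:** I gripped the steel bar by its shank, turned it about 2° to match the drive and pushed it down. The upward force peaked at about 9 N over the ball, then reversed as it snapped in.
- **Seating:** A further push reached a hard stop: the height held at 0.1046 m while the force rose from 12 to 21 N. Home by my grasp height was also 0.1046 m. I eased off, let go and raised the gripper straight up.
- **Last checks:** After release, the bar stands upright with its collar on the shoulder in the side view. The gripper is about 3 cm above the bar's top with near-zero force. The hexagon socket and the red bar have not moved in the top view.
- **Disagreement:** The fixed cameras' model overlays were off by up to a few millimetres against the wrist camera. I relied on the wrist camera and the force readings, and the bar went down with no contact force until the ball.

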